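# Zero, weigh and record a specimen cup on the desk scale

### The job

Weigh the plain-lidded specimen cup, the one that stands alone at the right-hand front, on the desk scale: with the pan empty press the white key to zero it, then stand the cup gently, upright, on the middle of the pan and let go, then press the yellow key and after it the green key. Press each key fully down and let it come up before you go on, and do not press the red key or any key out of turn. Leave the red stamp and the stapler beside the scale where they are.

Things in the scene. Friction and masses are not known exactly. Their poses are not given: they have to be found in the camera images.
- scale: fixed grey desk scale, 240 mm (its x, front to back) x 230 mm (its y) x 45 mm high to its deck; the origin is the centre of its underside, on the desk; its -x side is the front, where a row of four square keys lies along its y; the steel pan lies behind them, with a low dark display strip (under 50 mm high) between. Yaw varies by up to 0.25 rad.
- pan_top (a point): centre of the top face of the scale's round steel pan, 130 mm across, flat, level, without a rim, 65 mm above the desk; axes as the scale's. The pan does not move.
- cup: clear plastic specimen cup with a plain white screw lid fixed on, 58 mm across and 65 mm high, 15 to 55 g; the only cup near the robot, standing alone at the right-hand front of the desk (rows of other cups farther back are fixed). It stands upright; origin at the centre of its underside, z up. The lid is the top 14 mm (56-58 mm wide); the body below is about 55 mm wide. Grasp it across body or lid from above.
- stamp: bystander, loose: red self-inking hand stamp, 41 x 60 mm, 92 mm high, standing upright between the cup and the scale; origin at the centre of its underside
- stapler: bystander, loose: grey and black desk stapler, 37 x 133 mm, 54 mm high, to the left of the scale; origin at the centre of its underside
- white_key_top (a point): centre of the top face of the white key, a square 26 mm spring key (zeroes the empty scale); it stands 65 mm above the desk when up and goes down with the key; axes as the scale's. The four keys stand 53 mm apart in the row, in an order that varies.
- white_key (a joint): how far the white key is pressed straight down (m): 0 up, 0.006 fully down; its spring returns it; about 2 N starts it and 5 N holds it fully down
- yellow_key_top (a point): centre of the top face of the yellow key, a square 26 mm spring key (weighs); it stands 65 mm above the desk when up and goes down with the key; axes as the scale's. The four keys stand 53 mm apart in the row, in an order that varies.
- yellow_key (a joint): how far the yellow key is pressed straight down (m): 0 up, 0.006 fully down; its spring returns it; about 2 N starts it and 5 N holds it fully down
- green_key_top (a point): centre of the top face of the green key, a square 26 mm spring key (records the weight); it stands 65 mm above the desk when up and goes down with the key; axes as the scale's. The four keys stand 53 mm apart in the row, in an order that varies.
- green_key (a joint): how far the green key is pressed straight down (m): 0 up, 0.006 fully down; its spring returns it; about 2 N starts it and 5 N holds it fully down
- red_key_top (a point): centre of the top face of the red key, a square 26 mm spring key (deletes the record, not wanted here); it stands 65 mm above the desk when up and goes down with the key; axes as the scale's. The four keys stand 53 mm apart in the row, in an order that varies.
- red_key (a joint): how far the red key is pressed straight down (m): 0 up, 0.006 fully down; its spring returns it; about 2 N starts it and 5 N holds it fully down
- white_key_pin (a joint): orange indicator pin of the white key (m), 9 mm thick, 33 mm behind the key's centre (towards the pan): 0 standing 6 mm proud of its bezel (60 mm above the desk); the key takes it down as far as the key goes (0.006: flush with the bezel), and it stays down when the key comes up. It shows that the key has been pressed, and need not be touched.
- yellow_key_pin (a joint): orange indicator pin of the yellow key (m), 9 mm thick, 33 mm behind the key's centre (towards the pan): 0 standing 6 mm proud of its bezel (60 mm above the desk); the key takes it down as far as the key goes (0.006: flush with the bezel), and it stays down when the key comes up. It shows that the key has been pressed, and need not be touched.
- green_key_pin (a joint): orange indicator pin of the green key (m), 9 mm thick, 33 mm behind the key's centre (towards the pan): 0 standing 6 mm proud of its bezel (60 mm above the desk); the key takes it down as far as the key goes (0.006: flush with the bezel), and it stays down when the key comes up. It shows that the key has been pressed, and need not be touched.
- red_key_pin (a joint): orange indicator pin of the red key (m), 9 mm thick, 33 mm behind the key's centre (towards the pan): 0 standing 6 mm proud of its bezel (60 mm above the desk); the key takes it down as far as the key goes (0.006: flush with the bezel), and it stays down when the key comes up. It shows that the key has been pressed, and need not be touched.
Things that resemble listed ones, but are neither listed nor needed, are in the scene too. What is shaped like the cup but purple is not meant.

How it is judged:
By the outcome, as a careful person would: the job done as asked, in the order asked, and still so for the second after the job is handed in, with the robot touching nothing.
It also fails if it takes over 59 s, if anything falls off the work surface, if the arm or the gripper's body presses on something with over 40 N, if the wrist force passes 120 N, or if a joint passes its speed limit or range.

### The arm

A 6-joint arm with a two-finger parallel gripper is mounted at the origin on a cart in front of the work surface, level with it; the furniture and walls round the work are solid. World frame = base frame: x ahead of the robot, y to its left, z up, the work surface at z = 0. Lengths are in m, angles in rad, forces in N, time in s.
With the tool pointing down it reaches from about 0.3 to 0.875 m from the base axis. Payload 6.4 kg.
Tool frame: the origin (TCP) lies midway between the tips of the shut fingers; the grasp point (between the pads) lies 19 mm behind it; y points along the fingers, x is the direction in which the jaws open and shut, and the axes are right-handed (so a half turn about y gives the same grasp; the last joint's range is limited). The gripper opens to 85 mm and grips with 20 to 120 N. Pads are 22 mm wide; open, the fingers measure 114 mm over their backs; the gripper's body (76 mm by 85 mm) begins 54 mm behind the grasp point. The pads swing forward as they close: fully open they stand 13 mm farther back than shut.
Start: joints at [0.919, 0.181, 1.607, -0, 1.354, -0.206], TCP at [0.248, 0.519, 0.231] pointing down, gripper open.
Joint ranges: [-2.99, 2.99], [-0.89, 2.07], [0.3, 2.58], [-1.14, 4.28], [0, 2.63], [-3.12, 3.12]. Speed limits (rad/s): [2.57, 2.57, 3.01, 3.14, 3.14, 3.14].

### API

Orientations are given as a unit quaternion [w, x, y, z].
In Python, from bench import ctrl gives the robot as it stands.
- The arm moves only by the tool step_arm, never from a script. Its argument "commands" is a list of rows, each a list of 7 numbers: the turn, a rotation vector about the tool's x, y, z in units of 6 degrees (1.0 is 6 degrees), then the shift along the tool's x, y, z in units of 30 mm (1.0 is 30 mm), then the opening, from 0 (shut) to 1 (fully open). A call has 1 to 10 rows; each row shifts and turns the commanded pose from where the row before left it, along the tool's axes as they then stand; what a row does not reach is not made up. A row lasts 1/10 s, in which the tool goes at most 50 mm and 8.59 degrees, less where a joint would pass 70% of its speed; a pose out of reach is approached as far as the arm can. A call with a number of a shift or a turn outside -1 to 1 is refused whole. A call with a gripper value outside its range is refused whole. The fingers move at their own pace and stop on an object; the grip force is fixed at half the most. Time passes only in rows, so rows that do not move let the fingers close. It gives the time, the measured TCP pose, the force and the opening at its end, in the units of the state.
- ctrl.get_obs(): the state, without advancing time (a new reading comes with each control period).
- ctrl.camera(name): name is "scene" or "top" or "wrist"; returns (picture, depth): 384x512x3 uint8, blue, green, red; 384x512 float32, m along the optical axis (not along the pixel's ray), 0 where there is no reading.
- ctrl.get_calibration(name): a dict with "intrinsics" (3x3 intrinsics, pixels), "D" ([k1, k2, p1, p2, k3] as OpenCV has them; the pictures are not rectified), "R" (3x3) and "t" (3): a world point X has camera coordinates R X + t. Camera axes: x right, y down, z forward; pixel columns grow to the right and rows downward; lengths in m; the calibration is good to about 2 mm. A picture is of the moment at which its call begins: read the wrist's pose just before it. get_calibration takes no time and is no camera call; for the wrist camera it gives the pose at the moment of the call.
- ctrl.hand_in(): hands the job in, once; it reports no verdict.
Trained networks look in the newest picture that a camera, given by its name, has taken for a name from the list of things; names that differ only in an ending like _2 or _b are one class to them, and where a whole thing is asked for, a point or a joint stands for the part that bears it (a point fixed in the world has none). Each returns a list of dicts, best first, with "p" (0 to 1); they miss things now and then, are a little off and sometimes report something else, mostly with a low value. They report only what shows in the picture. A call takes as long as a camera call. They do not tell look-alikes from the thing itself.
- ctrl.boxes_of(thing, camera): "point" ([x, y, z] in m, in the coordinates of the camera as it stood for that picture, good to about 4 mm: the middle of the surface that is visible of it).
- ctrl.silhouettes(thing, camera): "pixels" (384x512 bool, what is visible of it).
The state is a dict: "time_s": time; "q": joint angles; "dq": joint speeds; "joint_efforts": joint torques, N m; "eef_pos": TCP position; "eef_rot": TCP orientation; "wrist_force": force on the tool from outside, world axes, zero at the start; "torque": the same for the moment, N m; "opening": opening from 0.0 (shut) to 1.0 (fully open).
Only numpy, scipy, OpenCV 4.12 (cv2) and the standard library are available. Lean on these libraries where they do the work, as an engineer would, in place of code of your own. Each camera call takes 0.05 s, during which the arm holds its last target.

## Working session

There is one attempt and no reset: what is moved stays moved. The work goes in short steps, Python scripts to look and compute and a tool call to move; the robot and the scene stay as the last step left them, time stands still between calls to the robot, and variables do not carry over. Pictures are saved under pics/ and viewed, and the job is handed in when it is done.

Besides the shell and the picture viewer there is one more tool, called after ">>>" as name([rows], argument=value, ...), one row to a line, values as JSON. step_arm: Moves the arm, as the interface text tells. Its arguments: {"type":"object","properties":{"commands":{"type":"array"}},"required":["commands"]}

```bash
ls; mkdir -p pics
python3 - <<'E'
from bench import ctrl
import cv2
o=ctrl.get_obs();print({k:o[k] for k in ('time_s','eef_pos','eef_rot','wrist_force','opening')})
for n in ('scene','top'):
    p,d=ctrl.camera(n);cv2.imwrite(f'pics/{n}0.png',p)
E
```

```text
pics
{'time_s': 0.0, 'eef_pos': array([0.24756827, 0.51834601, 0.23034897]), 'eef_rot': array([-0.59792744,  0.59838921,  0.37649993, -0.37770482]), 'wrist_force': array([-0.56826082, -0.20946963,  0.48840367]), 'opening': 1.0026519812808912}
```

View pics/scene0.png

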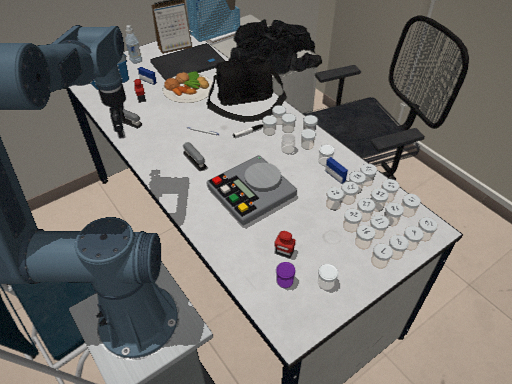

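View pics/top0.png

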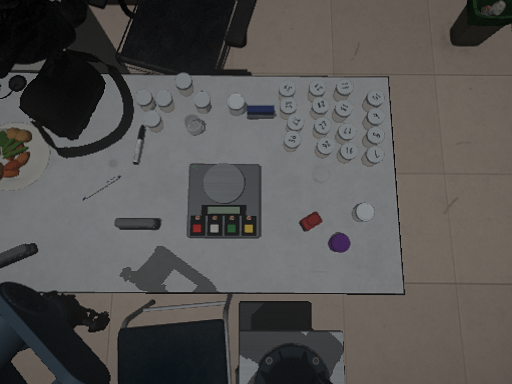

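The top picture shows the keys from left to right: red (197,229), white (214,229), green (232,229), yellow (249,229). The pan is at (224,184). Four things could be taken for the cup:
- White-lidded cup at top (364,212), standing alone at the right front
- Purple cup at (339,242), the decoy
- Numbered lids in the back rows, (290-375, 90-155)
- Loose cups at (145-236, 80-120)

I choose (364,212).

```bash
cat > h.py <<'E'
import numpy as np,cv2
from bench import ctrl
def ray_plane(c,px,z):
    K=np.array(c['intrinsics']);R=np.array(c['R']);t=np.array(c['t']).ravel()
    u=cv2.undistortPoints(np.array([[px]],float),K,np.array(c['D'],float)).ravel()
    d=R.T@np.array([u[0],u[1],1]);o=-R.T@t
    return o+d*(z-o[2])/d[2]
def proj(c,X):
    R=np.array(c['R']);t=np.array(c['t'],float).ravel()
    return cv2.projectPoints(np.array([X],float),cv2.Rodrigues(R)[0],t,np.array(c['intrinsics']),np.array(c['D'],float))[0].ravel()
def w(c,p): return np.array(c['R']).T@(np.array(p)-np.array(c['t']).ravel())
E
python3 - <<'E'
from h import *
np.set_printoptions(precision=4,suppress=True)
for n in ('top','scene'):
    p,d=ctrl.camera(n);c=ctrl.get_calibration(n)
    for t in ['cup','stamp','stapler','scale','white_key_top','yellow_key_top','green_key_top','red_key_top']:
        if n=='scene' and t in('stapler','scale'):continue
        print(n,t,[(round(r['p'],2),w(c,r['point']),proj(c,w(c,r['point'])).round()) for r in ctrl.boxes_of(t,n)[:4 if t=='cup' else 2]])
    if n=='top':
        for nm,px,z in [('cup',(364,212),.065),('purple',(339,242),.065),('stamp',(311,221),.09),('pan',(224,184),.065),('red',(197,229),.065),('white',(214,229),.065),('green',(232,229),.065),('yellow',(249,229),.065)]: print(nm,ray_plane(c,px,z))
    pp=p[150:270,170:400] if n=='top' else p[130:310,180:400]
    cv2.imwrite(f'pics/{n}_crop.png',cv2.resize(pp,None,fx=3,fy=3,interpolation=cv2.INTER_CUBIC))
print(ctrl.get_obs()['time_s'])
E
```

```text
top cup [(0.56, array([ 0.4148, -0.1466,  0.0617]), array([340., 243.])), (0.54, array([ 0.5098, -0.2244,  0.0642]), array([364., 213.]))]
top stamp [(0.71, array([ 0.4812, -0.0548,  0.0659]), array([309., 221.]))]
top stapler [(0.79, array([0.476 , 0.4808, 0.0461]), array([137., 223.]))]
top scale [(0.81, array([0.573 , 0.2101, 0.0464]), array([224., 193.]))]
top white_key_top [(0.52, array([0.4618, 0.2443, 0.0625]), array([212., 227.]))]
top yellow_key_top []
top green_key_top [(0.73, array([0.5759, 0.2128, 0.043 ]), array([224., 192.])), (0.65, array([0.461 , 0.1816, 0.0667]), array([232., 227.]))]
top red_key_top [(0.69, array([ 0.5091, -0.2218,  0.0636]), array([363., 213.])), (0.42, array([0.4581, 0.2874, 0.0628]), array([198., 228.]))]
cup [ 0.5118 -0.2254  0.065 ]
purple [ 0.4188 -0.1439  0.065 ]
stamp [ 0.4794 -0.0557  0.09  ]
pan [0.5973 0.2104 0.065 ]
red [0.4554 0.2899 0.065 ]
white [0.4557 0.238  0.065 ]
green [0.4561 0.1829 0.065 ]
yellow [0.4565 0.1308 0.065 ]
scene cup [(0.74, array([ 0.5051, -0.2354,  0.0655]), array([327., 274.])), (0.64, array([ 0.4109, -0.155 ,  0.0646]), array([285., 272.])), (0.31, array([0.4608, 0.2345, 0.0624]), array([226., 188.]))]
scene stamp [(0.55, array([ 0.4745, -0.0684,  0.0655]), array([284., 242.]))]
scene white_key_top [(0.46, array([0.4556, 0.2335, 0.0674]), array([225., 188.]))]
scene yellow_key_top [(0.42, array([0.4483, 0.2904, 0.0677]), array([214., 180.])), (0.38, array([0.4525, 0.1271, 0.0619]), array([242., 208.]))]
scene green_key_top [(0.53, array([0.458 , 0.1786, 0.0601]), array([234., 199.]))]
scene red_key_top [(0.37, array([0.4497, 0.2854, 0.065 ]), array([215., 181.])), (0.33, array([0.4686, 0.4739, 0.0408]), array([193., 155.]))]
0.9
```

View pics/top_crop.png

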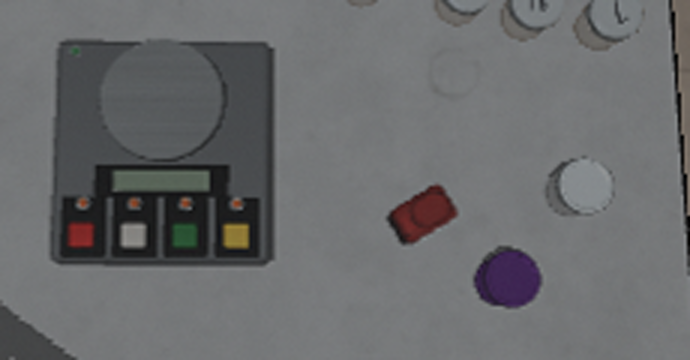

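View pics/scene_crop.png

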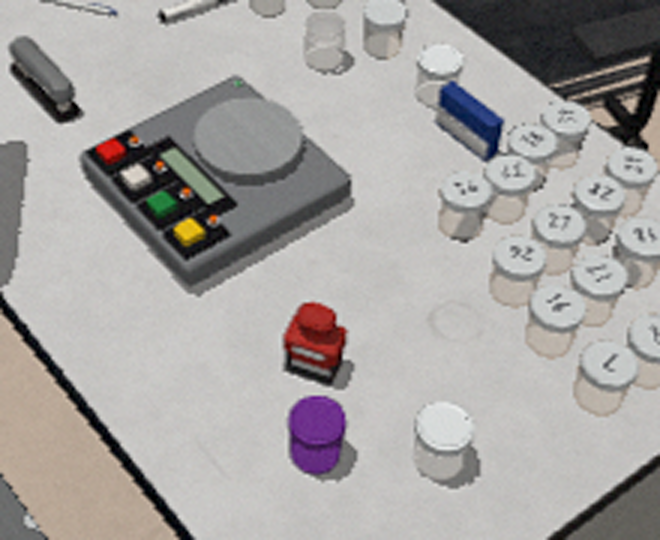

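The crop confirms a plain white lid at crop (443,430), with no number, standing alone and clear of the purple cup. The measured key pitch is about 53 mm, the heights match and the yaw is near zero.

```bash
cat >> h.py <<'E'
from scipy.spatial.transform import Rotation as Ro
def pose():
    o=ctrl.get_obs();q=o['eef_rot'];return np.array(o['eef_pos']),Ro.from_quat([q[1],q[2],q[3],q[0]]),o
def to(target,xdir=None):
    p,R,o=pose()
    d=R.inv().apply(np.array(target)-p)/.03
    print('t',round(o['time_s'],2),'p',p.round(4),'shift units',d.round(3),'F',o['wrist_force'].round(1),'open',round(o['opening'],3))
    M=R.as_matrix()
    y=np.array([0,0,-1.])
    x=M[:,0].copy() if xdir is None else np.array(xdir,float)
    x[2]=0;x/=np.linalg.norm(x)
    T=Ro.from_matrix(np.stack([x,y,np.cross(x,y)],1))
    print('turn units',(np.degrees((R.inv()*T).as_rotvec())/6).round(3))
    return d
E
python3 - <<'E'
from h import *
p,R,o=pose();print(R.as_matrix().round(3))
p_,d=ctrl.camera('top');c=ctrl.get_calibration('top')
hsv=cv2.cvtColor(p_,cv2.COLOR_BGR2HSV)
up=lambda px:ray_plane(c,px,.065)
for nm,x in [('r',(81,236)),('w',(133,236)),('g',(185,236)),('y',(236,236)),('pan',(162,100)),('cup',(585,186))]:
    print(nm,up(((x[0]+.5)/3-.5+170,(x[1]+.5)/3-.5+150)).round(4))
to((.458,.239,.10));to((.458,.239,.10),(0,1,0));to((.458,.239,.10),(1,0,0))
E
```

```text
[[ 0.431 -0.    -0.902]
 [ 0.902 -0.     0.431]
 [-0.    -1.     0.   ]]
r [0.4574 0.291  0.065 ]
w [0.4578 0.238  0.065 ]
g [0.4581 0.185  0.065 ]
y [0.4585 0.1329 0.065 ]
pan [0.6005 0.2115 0.065 ]
cup [ 0.5128 -0.2275  0.065 ]
t 0.95 p [0.2479 0.5188 0.2313] shift units [ -5.397   4.377 -10.341] F [-1.2 -0.9  0.5] open 1.004
turn units [-0.     0.     0.001]
t 0.95 p [0.2479 0.5188 0.2313] shift units [ -5.397   4.377 -10.341] F [-1.2 -0.9  0.5] open 1.004
turn units [ 0.000e+00 -4.257e+00  1.000e-03]
t 0.95 p [0.2479 0.5188 0.2313] shift units [ -5.397   4.377 -10.341] F [-1.2 -0.9  0.5] open 1.004
turn units [-0.    10.743  0.   ]
```

>>> step_arm([
  [0,-0.85,0,0,0,0,0],
  [0,-0.85,0,0,0,0,0],
  [0,-0.85,0,0,0,0,0],
  [0,-0.85,0,0,0,0,0],
  [0,-0.86,0,0,0,0,0],
])

```text
time_s: 1.45
eef_pos: [0.2479, 0.5188, 0.2313]
eef_rot: [0.499, -0.499, -0.501, 0.501]
wrist_force: [-0.5, 0.5, 0.1]
opening: 0.143
```

>>> step_arm([
  [0,0,0,-0.93,0.37,-0.7,0],
  [0,0,0,-0.93,0.37,-0.7,0],
  [0,0,0,-0.93,0.37,-0.7,0],
  [0,0,0,-0.93,0.37,-0.7,0],
  [0,0,0,-0.93,0.37,-0.7,0],
  [0,0,0,-0.93,0.37,-0.7,0],
  [0,0,0,-0.93,0.37,-0.7,0],
  [0,0,0,-0.93,0.37,-0.7,0],
  [0,0,0,-0.93,0.37,-0.7,0],
  [0,0,0,-0.93,0.37,-0.7,0],
])

```text
time_s: 2.45
eef_pos: [0.4589, 0.2387, 0.1201]
eef_rot: [-0.5, 0.5, 0.5, -0.5]
wrist_force: [0.5, -0.3, 0.7]
opening: 0.001
```

Run:
```python
from h import *
to((.458,.238,.075),(0,1,0))
p,d=ctrl.camera('wrist');c=ctrl.get_calibration('wrist')
for k,y in zip('rwgy',(.291,.238,.185,.1329)):
    u=proj(c,(.458,y,.065));print(k,u.round());cv2.circle(p,tuple(int(v) for v in u),3,(255,0,255),1)
cv2.imwrite('pics/w1.png',p)
```

```text
t 2.45 p [0.4589 0.2387 0.1201] shift units [-0.023  1.503  0.03 ] F [ 0.5 -0.3  0.7] open 0.001
turn units [0.006 0.003 0.002]
r [334. 211.]
w [260. 211.]
g [186. 211.]
y [114. 211.]
```

View pics/w1.png

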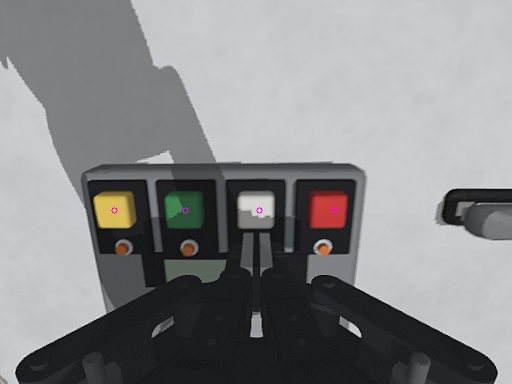

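The wrist picture shows the white key at (256,210) under the fingertips. My predictions, marked in magenta, are within about 3 mm of it. Next I press white.

>>> step_arm([
  [0,0,0,0.03,0.75,0,0],
  [0,0,0,0,0.75,0,0],
  [0,0,0,0,0.25,0,0],
  [0,0,0,0,0.1,0,0],
  [0,0,0,0,0.1,0,0],
])

```text
time_s: 3.0
eef_pos: [0.4582, 0.2411, 0.0624]
eef_rot: [-0.5, 0.5, 0.5, -0.5]
wrist_force: [-1.1, -0.9, 3.5]
opening: -0.0
```

>>> step_arm([
  [0,0,0,0,0.07,0,0],
  [0,0,0,0,0.05,0,0],
  [0,0,0,0,0.03,0,0],
])

```text
time_s: 3.3
eef_pos: [0.4584, 0.2412, 0.0588]
eef_rot: [-0.5, 0.5, 0.5, -0.5]
wrist_force: [-9.0, -2.3, 18.8]
opening: -0.001
```

The force rose to 19 N with the tip at 0.059, so the key is bottomed. I lift now.

>>> step_arm([
  [0,0,0,0,-0.2,0,0],
  [0,0,0,0,-0.5,0,0],
  [0,0,0,0,-1,0,0],
  [0,0,0,0,-1,0,0],
  [0,0,0,0,-1,0,0],
])

```text
time_s: 3.8
eef_pos: [0.4583, 0.241, 0.1698]
eef_rot: [-0.5, 0.5, 0.501, -0.5]
wrist_force: [0.3, 1.0, 0.1]
opening: -0.003
```

Run:
```python
from h import *
p,d=ctrl.camera('wrist');cv2.imwrite('pics/w2.png',p)
to((.513,-.2275,.13),(0,1,0))
c=ctrl.get_calibration('wrist')
for t in ('white_key_top','green_key_top','yellow_key_top'):
    print(t,[(round(r['p'],2),w(c,r['point']).round(4)) for r in ctrl.boxes_of(t,'wrist')[:2]])
```

```text
t 3.85 p [0.4614 0.2419 0.1753] shift units [-15.652   1.487  -1.696] F [1.9 2.1 3.9] open -0.002
turn units [0.089 0.007 0.024]
white_key_top [(0.72, array([0.4588, 0.2423, 0.0706]))]
green_key_top [(0.88, array([0.4637, 0.1884, 0.0668]))]
yellow_key_top [(0.84, array([0.4628, 0.1392, 0.0716]))]
```

View pics/w2.png

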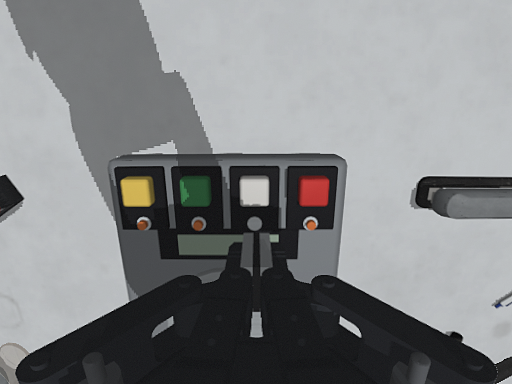

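The white pin at (255,224) is now flush, while the other three still stand orange. The white key is up again. Now to the cup, with the gripper open and passing above the stamp.

>>> step_arm([
  [0,0,0,-0.6,0,-0.06,1],
  [0,0,0,-1,0,-0.1,1],
  [0,0,0,-1,0,-0.1,1],
  [0,0,0,-1,0,-0.1,1],
  [0,0,0,-1,0,-0.1,1],
  [0,0,0,-1,0,-0.1,1],
  [0,0,0,-1,0,-0.1,1],
  [0,0,0,-1,0,-0.1,1],
  [0,0,0,-1,0,-0.1,1],
  [0,0,0,-1,0,-0.1,1],
])

```text
time_s: 5.0
eef_pos: [0.486, -0.0481, 0.1667]
eef_rot: [0.501, -0.499, -0.5, 0.5]
wrist_force: [0.6, 0.2, -0.5]
opening: 1.0
```

>>> step_arm([
  [0,0,0,-1,0,-0.15,1],
  [0,0,0,-1,0,-0.15,1],
  [0,0,0,-1,0,-0.15,1],
  [0,0,0,-1,0,-0.15,1],
  [0,0,0,-1,0,-0.15,1],
  [0,0,0,-0.5,0,0,1],
  [0,0,0,0,0,0,1],
])

```text
time_s: 5.7
eef_pos: [0.5087, -0.2133, 0.167]
eef_rot: [0.501, -0.5, -0.499, 0.5]
wrist_force: [-0.3, -0.3, 0.4]
opening: 1.0
```

Run:
```python
from h import *
p,d=ctrl.camera('wrist');c=ctrl.get_calibration('wrist')
to((.513,-.2275,.1),(0,1,0));print(pose()[2]['q'].round(2))
print([(round(r['p'],2),w(c,r['point']).round(4),proj(c,w(c,r['point'])).round()) for r in ctrl.boxes_of('cup','wrist')[:4]])
u=proj(c,(.513,-.2275,.065));print(u);cv2.circle(p,tuple(int(v) for v in u),3,(255,0,255),1)
cv2.imwrite('pics/w3.png',p)
```

```text
t 5.75 p [ 0.5087 -0.2119  0.1671] shift units [-0.522  2.237 -0.148] F [-0.4  1.8 -0.3] open 0.998
turn units [-0.016 -0.011  0.015]
[-0.61  0.2   1.73  0.    1.22 -2.18]
[(0.91, array([ 0.5109, -0.2252,  0.0616]), array([240., 196.])), (0.71, array([ 0.4176, -0.1463,  0.0608]), array([336.,  85.]))]
[237.47565699 199.49258736]
```

View pics/w3.png

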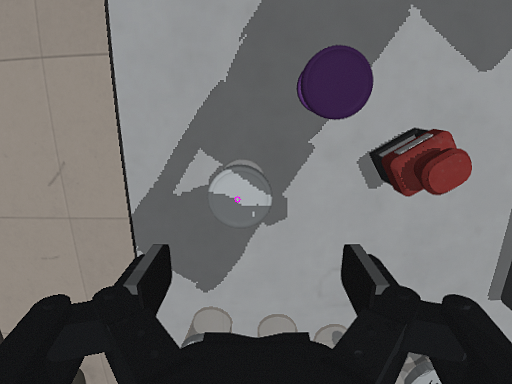

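The wrist picture shows the plain lid centred at (240,197), so the cup is at about (0.511, -0.2255). The purple cup at (337,82) and the stamp at (430,163) are both clear of the fingers. I descend.

>>> step_arm([
  [0,0,0,-0.44,0,-0.08,1],
  [0,0,0,0,0.8,0,1],
  [0,0,0,0,0.8,0,1],
  [0,0,0,0,0.8,0,1],
  [0,0,0,0,0,0,1],
])

```text
time_s: 6.3
eef_pos: [0.5098, -0.2234, 0.093]
eef_rot: [0.502, -0.497, -0.5, 0.501]
wrist_force: [-0.1, -0.3, 1.1]
opening: 1.001
```

Run:
```python
from h import *
to((.511,-.2255,.014),(0,1,0))
p,d=ctrl.camera('wrist');c=ctrl.get_calibration('wrist')
cv2.imwrite('pics/w4.png',p)
print([(round(r['p'],2),w(c,r['point']).round(4),proj(c,w(c,r['point'])).round()) for r in ctrl.boxes_of('cup','wrist')[:2]])
```

```text
t 6.3 p [ 0.5098 -0.2234  0.093 ] shift units [-0.082  2.634 -0.055] F [-0.1 -0.3  1.1] open 1.001
turn units [-0.051  0.014  0.036]
[(0.98, array([ 0.4209, -0.1503,  0.0635]), array([385.,  80.])), (0.94, array([ 0.5081, -0.23  ,  0.0679]), array([246., 226.]))]
```

View pics/w4.png

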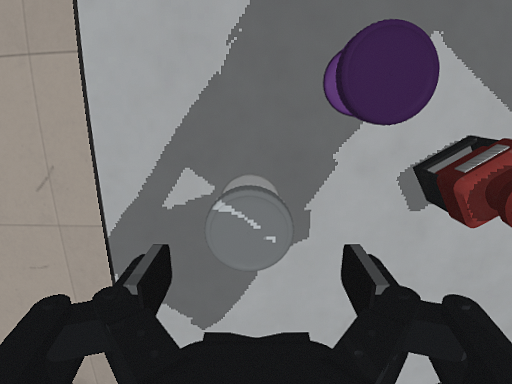

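The lid is at (249,229), about 4 mm to the left of the finger midline at 256. I correct by -0.14 in tool x and go down.

>>> step_arm([
  [0,0,0,-0.14,0.5,0,1],
  [0,0,0,0,0.7,0,1],
  [0,0,0,0,0.7,0,1],
  [0,0,0,0,0.6,0,1],
  [0,0,0,0,0.1,0,1],
])

```text
time_s: 6.9
eef_pos: [0.5109, -0.2291, 0.0165]
eef_rot: [0.501, -0.499, -0.5, 0.5]
wrist_force: [-1.6, 0.4, -0.2]
opening: 0.998
```

Run:
```python
from h import *
to((.511,-.228,.014),(0,1,0))
p,d=ctrl.camera('wrist');cv2.imwrite('pics/w5.png',p)
```

```text
t 6.9 p [ 0.5109 -0.2291  0.0165] shift units [ 0.038  0.085 -0.004] F [-1.6  0.4 -0.2] open 0.998
turn units [-0.02   0.003  0.014]
```

View pics/w5.png

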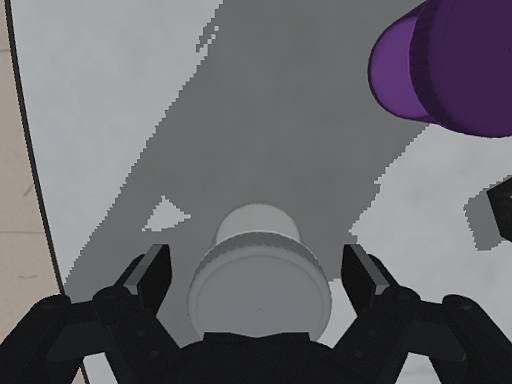

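The cup sits between the fingers, with its lid at column 260 against the midline at 256. I close the gripper.

>>> step_arm([
  [0,0,0,0.04,0.05,0,0.7],
  [0,0,0,0,0,0,0.6],
  [0,0,0,0,0,0,0.5],
  [0,0,0,0,0,0,0.3],
  [0,0,0,0,0,0,0],
  [0,0,0,0,0,0,0],
])

```text
time_s: 7.55
eef_pos: [0.5128, -0.2288, 0.0181]
eef_rot: [-0.499, 0.501, 0.5, -0.5]
wrist_force: [-1.3, 2.0, 5.8]
opening: 0.641
```

>>> step_arm([
  [0,0,0,0,-0.3,0,0],
  [0,0,0,0,-0.5,0,0],
  [0,0,0,0,-1,0,0],
  [0,0,0,0,-1,0,0],
])

```text
time_s: 7.95
eef_pos: [0.5115, -0.2283, 0.1024]
eef_rot: [0.5, -0.5, -0.5, 0.5]
wrist_force: [1.2, -0.0, 0.0]
opening: 0.642
```

Run:
```python
from h import *
to((.6005,.2115,.2),(0,1,0))
p,d=ctrl.camera('wrist');cv2.imwrite('pics/w6.png',p)
p,d=ctrl.camera('scene');cv2.imwrite('pics/s6.png',cv2.resize(p[150:310,200:400],None,fx=3,fy=3))
```

```text
t 7.95 p [ 0.5115 -0.2283  0.1024] shift units [14.66  -3.253 -2.967] F [ 1.2 -0.   0. ] open 0.642
turn units [-0.004  0.002  0.002]
```

View pics/w6.png

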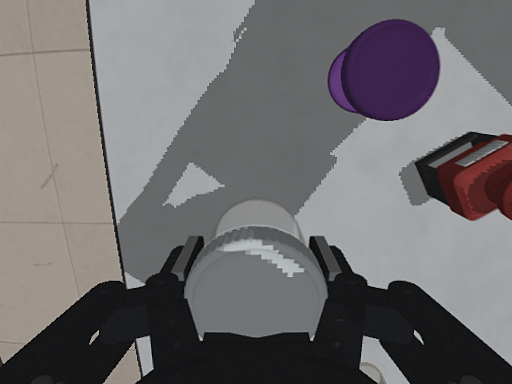

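View pics/s6.png

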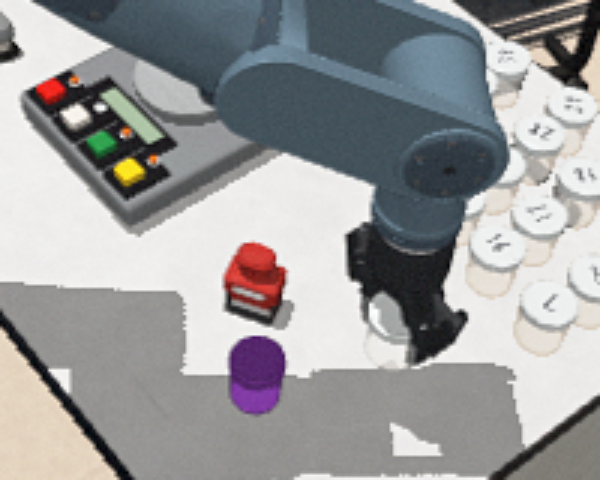

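The cup is held: the opening of 0.642 is 54.6 mm, the body width. It came up with the gripper. The scene picture also shows the white pin white and flush and the other pins orange. I raise clear of the stamp and cross to the pan.

>>> step_arm([
  [0,0,0,0,-0.8,0,0],
  [0,0,0,0,-0.9,0,0],
  [0,0,0,0,-0.8,-0.1,0],
  [0,0,0,0.3,-0.5,-0.2,0],
  [0,0,0,0.6,-0.25,-0.2,0],
  [0,0,0,0.9,0,-0.2,0],
  [0,0,0,1,0,-0.2,0],
  [0,0,0,1,0,-0.2,0],
  [0,0,0,1,0,-0.2,0],
  [0,0,0,1,0,-0.2,0],
])

```text
time_s: 9.05
eef_pos: [0.5567, -0.0532, 0.1986]
eef_rot: [0.5, -0.5, -0.5, 0.5]
wrist_force: [0.2, -0.0, 0.5]
opening: 0.641
```

>>> step_arm([
  [0,0,0,1,0,-0.2,0],
  [0,0,0,1,0,-0.2,0],
  [0,0,0,1,0,-0.2,0],
  [0,0,0,1,0,-0.2,0],
  [0,0,0,1,0,-0.2,0],
  [0,0,0,1,0,-0.2,0],
  [0,0,0,1,0,-0.2,0],
  [0,0,0,0.9,0,-0.2,0],
  [0,0,0,0.7,0,-0.1,0],
  [0,0,0,0.3,0,-0.1,0],
])

```text
time_s: 10.05
eef_pos: [0.6103, 0.2145, 0.1984]
eef_rot: [-0.5, 0.499, 0.501, -0.501]
wrist_force: [0.2, 0.3, 0.9]
opening: 0.639
```

Run:
```python
from h import *
to((.6005,.2115,.0815),(0,1,0))
p,d=ctrl.camera('wrist');cv2.imwrite('pics/w7.png',p)
p,d=ctrl.camera('scene');cv2.imwrite('pics/s7.png',cv2.resize(p[90:250,150:350],None,fx=3,fy=3))
```

```text
t 10.05 p [0.6103 0.2145 0.1984] shift units [-0.101  3.896  0.327] F [0.2 0.3 0.9] open 0.639
turn units [-0.002  0.022  0.002]
```

View pics/w7.png

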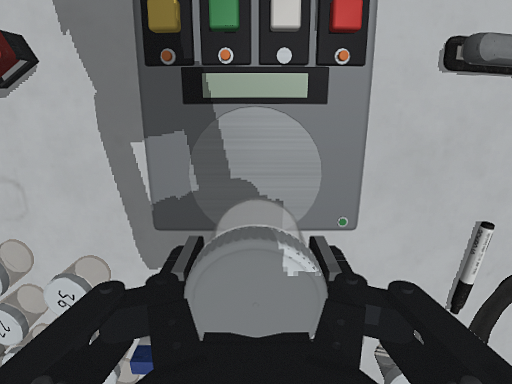

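View pics/s7.png

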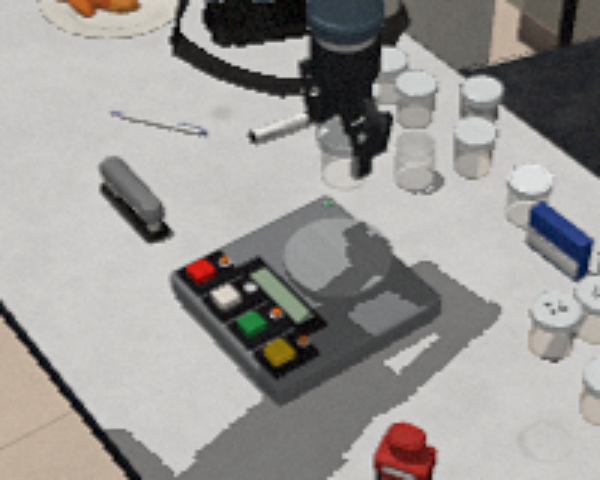

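Run:
```python
from h import *
c=ctrl.get_calibration('wrist')
print(ray_plane(c,(256,107),.065),ray_plane(c,(191,171),.065),ray_plane(c,(321,171),.065))
for u in [(164,12),(223,12),(286,12),(346,12)]: print(ray_plane(c,u,.065))
print(proj(c,(.6005,.2115,.065)))
```

```text
[0.53743565 0.21385665 0.065     ] [0.59664212 0.15140792 0.065     ] [0.59659691 0.27634364 0.065     ]
[0.45784284 0.13561072 0.065     ]
[0.45878927 0.18594117 0.065     ]
[0.45879603 0.23917891 0.065     ]
[0.45784086 0.29032165 0.065     ]
[253.52648648 174.86749235]
```

The wrist picture shows the pan's front edge at row 107 and its centre at column 256. That gives a centre of (0.601, 0.213), agreeing with the top view. I lower the cup.

>>> step_arm([
  [0,0,0,-0.07,0.5,0.31,0],
  [0,0,0,0,0.8,0,0],
  [0,0,0,0,0.8,0,0],
  [0,0,0,0,0.8,0,0],
  [0,0,0,0,0.4,0,0],
  [0,0,0,0,0.2,0,0],
  [0,0,0,0,0.1,0,0],
  [0,0,0,0,0,0,0],
])

```text
time_s: 10.95
eef_pos: [0.602, 0.2103, 0.091]
eef_rot: [-0.5, 0.5, 0.5, -0.5]
wrist_force: [0.1, -0.6, -0.3]
opening: 0.641
```

>>> step_arm([
  [0,0,0,0,0.06,0,0],
  [0,0,0,0,0.06,0,0],
])

```text
time_s: 11.15
eef_pos: [0.6021, 0.2107, 0.0877]
eef_rot: [-0.5, 0.5, 0.501, -0.5]
wrist_force: [-0.3, 1.2, 0.5]
opening: 0.643
```

>>> step_arm([
  [0,0,0,0,0.06,0,0],
  [0,0,0,0,0.04,0,0],
])

```text
time_s: 11.35
eef_pos: [0.6014, 0.2106, 0.0837]
eef_rot: [-0.5, 0.5, 0.5, -0.5]
wrist_force: [-0.0, -0.1, -0.2]
opening: 0.639
```

>>> step_arm([
  [0,0,0,0,0.04,0,0],
  [0,0,0,0,0,0,0],
])

```text
time_s: 11.55
eef_pos: [0.6017, 0.2106, 0.0832]
eef_rot: [-0.5, 0.5, 0.5, -0.5]
wrist_force: [-1.4, -0.3, 5.5]
opening: 0.641
```

>>> step_arm([
  [0,0,0,0,0.04,0,0],
  [0,0,0,0,0,0,0],
])

```text
time_s: 11.75
eef_pos: [0.6021, 0.2107, 0.0832]
eef_rot: [-0.499, 0.5, 0.501, -0.5]
wrist_force: [-3.5, -0.3, 9.9]
opening: 0.639
```

Contact is at z 0.083, as expected. I ease back the last step and release.

>>> step_arm([
  [0,0,0,0,-0.04,0,0],
  [0,0,0,0,0,0,0.66],
  [0,0,0,0,0,0,0.7],
  [0,0,0,0,0,0,0.8],
  [0,0,0,0,0,0,0.9],
  [0,0,0,0,0,0,1],
  [0,0,0,0,0,0,1],
])

```text
time_s: 12.45
eef_pos: [0.6014, 0.2105, 0.0824]
eef_rot: [0.5, -0.5, -0.5, 0.5]
wrist_force: [-0.5, -0.5, 0.3]
opening: 0.999
```

>>> step_arm([
  [0,0,0,0,-0.3,0,1],
  [0,0,0,0,-0.6,0,1],
  [0,0,0,0,-1,0,1],
  [0,0,0,0,-1,0,1],
  [0,0,0,0,-0.8,0,1],
])

```text
time_s: 12.95
eef_pos: [0.602, 0.2106, 0.1963]
eef_rot: [-0.499, 0.5, 0.501, -0.499]
wrist_force: [0.0, 1.0, 0.9]
opening: 0.999
```

Run:
```python
from h import *
to((.458,.135,.14),(0,1,0))
p,d=ctrl.camera('wrist');c=ctrl.get_calibration('wrist');cv2.imwrite('pics/w8.png',p)
print([(round(r['p'],2),w(c,r['point']).round(4),proj(c,w(c,r['point'])).round()) for r in ctrl.boxes_of('cup','wrist')[:2]])
p,d=ctrl.camera('scene');cv2.imwrite('pics/s8.png',cv2.resize(p[90:250,150:350],None,fx=3,fy=3))
```

```text
t 12.95 p [0.602  0.2106 0.1963] shift units [-2.52   1.865  4.804] F [0.  1.  0.9] open 0.999
turn units [0.021 0.003 0.003]
[]
```

View pics/w8.png

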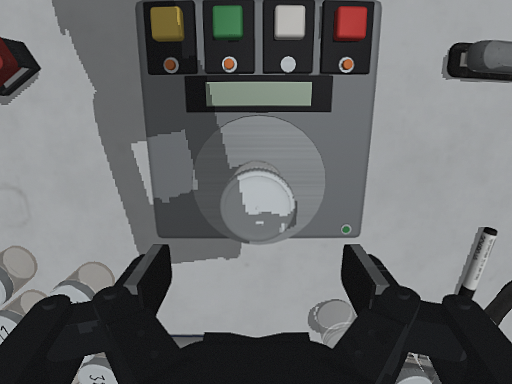

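View pics/s8.png

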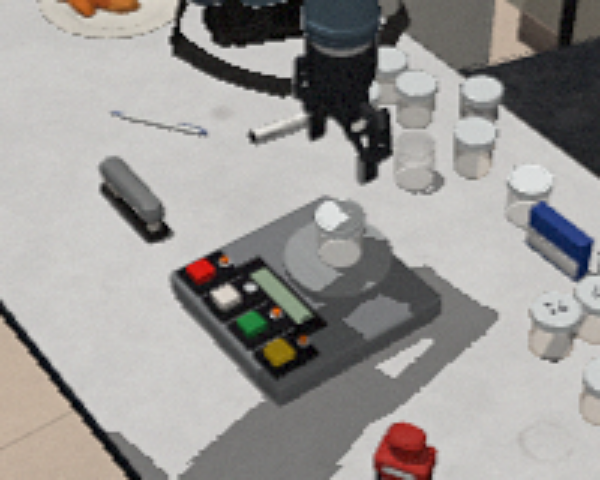

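The cup stands upright on the pan, with its lid at wrist (258,208) and the pan centred near (259,181). The perspective offset is as expected. Next is the yellow key.

>>> step_arm([
  [0,0,0,-0.5,0,0.9,0.5],
  [0,0,0,-0.5,0,1,0],
  [0,0,0,-0.5,0,1,0],
  [0,0,0,-0.5,0,1,0],
  [0,0,0,-0.5,0.5,0.9,0],
  [0,0,0,0,0.9,0,0],
  [0,0,0,0,0.9,0,0],
  [0,0,0,0,0.3,0,0],
  [0,0,0,0,0,0,0],
])

```text
time_s: 14.0
eef_pos: [0.4557, 0.1354, 0.1136]
eef_rot: [0.501, -0.499, -0.499, 0.501]
wrist_force: [-0.0, 0.1, 0.9]
opening: -0.001
```

Run:
```python
from h import *
c=ctrl.get_calibration('wrist')
to((.4583,.135,.075),(0,1,0))
p,d=ctrl.camera('wrist');c=ctrl.get_calibration('wrist');
for k,y in zip('gy',(.186,.135)):
    u=proj(c,(.458,y,.065));print(k,u.round());cv2.circle(p,tuple(int(v) for v in u),3,(255,0,255),1)
cv2.imwrite('pics/w9.png',p)
p,d=ctrl.camera('top');c=ctrl.get_calibration('top');cv2.imwrite('pics/t9.png',cv2.resize(p[150:270,170:400],None,fx=3,fy=3))
```

```text
t 14.0 p [0.4557 0.1354 0.1136] shift units [-0.013  1.285 -0.094] F [-0.   0.1  0.9] open -0.001
turn units [-0.045  0.002 -0.002]
g [327. 218.]
y [255. 218.]
```

View pics/w9.png

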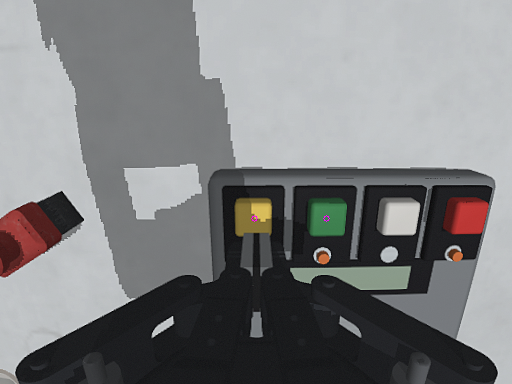

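View pics/t9.png

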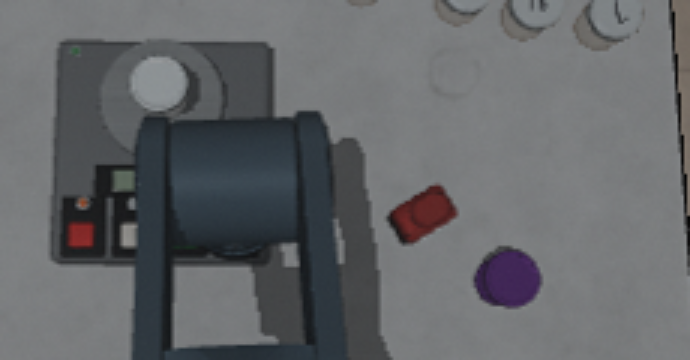

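Run:
```python
from h import *
c=ctrl.get_calibration('top')
print(ray_plane(c,(157.5/3-.5+170,83.5/3-.5+150),.13))
```

```text
[0.60247128 0.21190889 0.13      ]
```

>>> step_arm([
  [0,0,0,0,0.7,-0.08,0],
  [0,0,0,0,0.6,0,0],
  [0,0,0,0,0.2,0,0],
  [0,0,0,0,0.1,0,0],
  [0,0,0,0,0.1,0,0],
])

```text
time_s: 14.6
eef_pos: [0.4608, 0.1356, 0.0654]
eef_rot: [-0.499, 0.5, 0.501, -0.5]
wrist_force: [0.1, 0.1, -0.1]
opening: 0.002
```

>>> step_arm([
  [0,0,0,0,0.06,0,0],
  [0,0,0,0,0.04,0,0],
])

```text
time_s: 14.8
eef_pos: [0.4608, 0.1356, 0.0624]
eef_rot: [-0.499, 0.5, 0.501, -0.5]
wrist_force: [-0.8, -0.3, 3.8]
opening: -0.004
```

>>> step_arm([
  [0,0,0,0,0.06,0,0],
  [0,0,0,0,0.05,0,0],
  [0,0,0,0,0.04,0,0],
])

```text
time_s: 15.1
eef_pos: [0.4609, 0.1356, 0.0587]
eef_rot: [-0.5, 0.5, 0.501, -0.5]
wrist_force: [-7.0, -0.8, 27.8]
opening: -0.001
```

The yellow key is bottomed at 28 N. I lift and check.

>>> step_arm([
  [0,0,0,0,-0.2,0,0],
  [0,0,0,0,-0.5,0,0],
  [0,0,0,0,-1,0,0],
  [0,0,0,0,-1,0,0],
  [0,0,0,0,0,0,0],
  [0,0,0,0,0,0,0],
])

```text
time_s: 15.7
eef_pos: [0.4599, 0.1355, 0.1382]
eef_rot: [-0.5, 0.5, 0.5, -0.5]
wrist_force: [-0.7, 0.9, -0.0]
opening: 0.002
```

Run:
```python
from h import *
to((.4585,.187,.075),(0,1,0))
p,d=ctrl.camera('wrist');cv2.imwrite('pics/w10.png',p)
```

```text
t 15.7 p [0.4599 0.1355 0.1382] shift units [1.718 2.106 0.049] F [-0.7  0.9 -0. ] open 0.002
turn units [ 0.009  0.004 -0.   ]
```

View pics/w10.png

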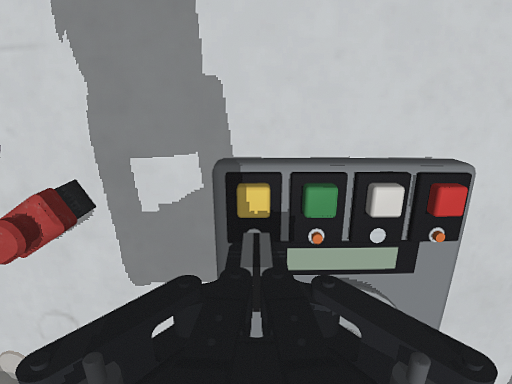

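The fingers hide the yellow pin, so I move over green at height and check it before pressing.

>>> step_arm([
  [0,0,0,0.86,0,0.05,0],
  [0,0,0,0.86,0,0,0],
  [0,0,0,0,0,0,0],
  [0,0,0,0,0,0,0],
])

```text
time_s: 16.15
eef_pos: [0.4571, 0.1871, 0.1365]
eef_rot: [0.5, -0.499, -0.5, 0.501]
wrist_force: [0.0, 0.4, -0.5]
opening: -0.003
```

Run:
```python
from h import *
to((.4585,.187,.066),(0,1,0))
p,d=ctrl.camera('wrist');c=ctrl.get_calibration('wrist');print(proj(c,(.4585,.186,.065)))
cv2.imwrite('pics/w11.png',p)
```

```text
t 16.15 p [0.4571 0.1871 0.1365] shift units [ 0.     2.349 -0.052] F [ 0.   0.4 -0.5] open -0.003
turn units [-0.028  0.017 -0.008]
[254.61808121 207.82785905]
```

View pics/w11.png

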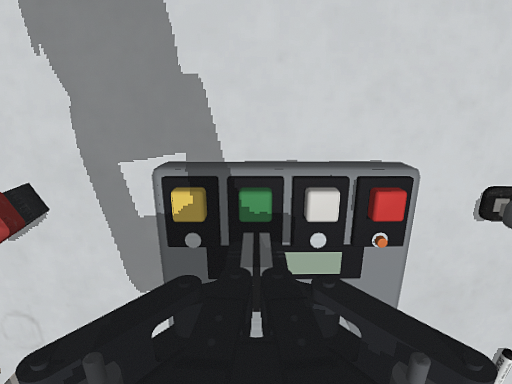

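The yellow pin at (193,240) is down and the red pin at (381,241) is still up. The green key at (255,205) is under the tips. I press green.

>>> step_arm([
  [0,0,0,0,0.8,0,0],
  [0,0,0,0,0.8,0,0],
  [0,0,0,0,0.5,0,0],
  [0,0,0,0,0.2,0,0],
  [0,0,0,0,0.1,0,0],
])

```text
time_s: 16.7
eef_pos: [0.4579, 0.1864, 0.0653]
eef_rot: [0.5, -0.5, -0.499, 0.5]
wrist_force: [-0.1, -0.7, 0.1]
opening: -0.001
```

>>> step_arm([
  [0,0,0,0,0.08,0,0],
  [0,0,0,0,0.05,0,0],
  [0,0,0,0,0.03,0,0],
])

```text
time_s: 17.0
eef_pos: [0.4589, 0.1869, 0.0619]
eef_rot: [-0.5, 0.5, 0.5, -0.5]
wrist_force: [-1.2, -2.0, 3.7]
opening: 0.0
```

>>> step_arm([
  [0,0,0,0,0.06,0,0],
  [0,0,0,0,0.05,0,0],
  [0,0,0,0,0.03,0,0],
])

```text
time_s: 17.3
eef_pos: [0.4591, 0.1871, 0.0587]
eef_rot: [-0.499, 0.5, 0.5, -0.5]
wrist_force: [-9.5, -4.4, 25.9]
opening: -0.004
```

The green key is bottomed at 26 N. I lift and back away.

>>> step_arm([
  [0,0,0,0,-0.2,0,0],
  [0,0,0,0,-0.5,0,0],
  [0,0,0,0,-1,0,0],
  [0,0,0,0,-1,0,0],
  [0,0,0,0,-1,0.3,0],
  [0,0,0,0,-1,0.8,0],
  [0,0,0,0,0,0.8,0],
  [0,0,0,0,0,0.8,0],
  [0,0,0,0,0,0,0],
  [0,0,0,0,0,0,0],
])

```text
time_s: 18.3
eef_pos: [0.3776, 0.1873, 0.1982]
eef_rot: [-0.5, 0.5, 0.501, -0.5]
wrist_force: [-0.1, 1.0, 0.1]
opening: -0.0
```

Run:
```python
from h import *
p,d=ctrl.camera('wrist');cv2.imwrite('pics/w12.png',p)
p,d=ctrl.camera('scene');cv2.imwrite('pics/s12.png',cv2.resize(p[100:300,150:350],None,fx=3,fy=3))
p,d=ctrl.camera('top');cv2.imwrite('pics/t12.png',cv2.resize(p[150:270,100:400],None,fx=2.5,fy=2.5))
c=ctrl.get_calibration('top')
for t in('stamp','stapler'):print(t,[w(c,r['point']).round(4) for r in ctrl.boxes_of(t,'top')[:1]])
to((.4,.187,.2))
```

```text
stamp [array([ 0.4799, -0.0576,  0.0674])]
stapler [array([0.4743, 0.4809, 0.0439])]
t 18.55 p [0.3779 0.187  0.1978] shift units [ 0.    -0.072 -0.736] F [-0.5 -0.  -0.2] open 0.001
turn units [-0.003 -0.    -0.   ]
```

View pics/w12.png

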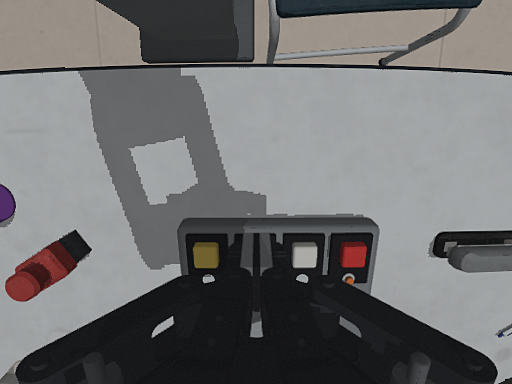

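View pics/s12.png

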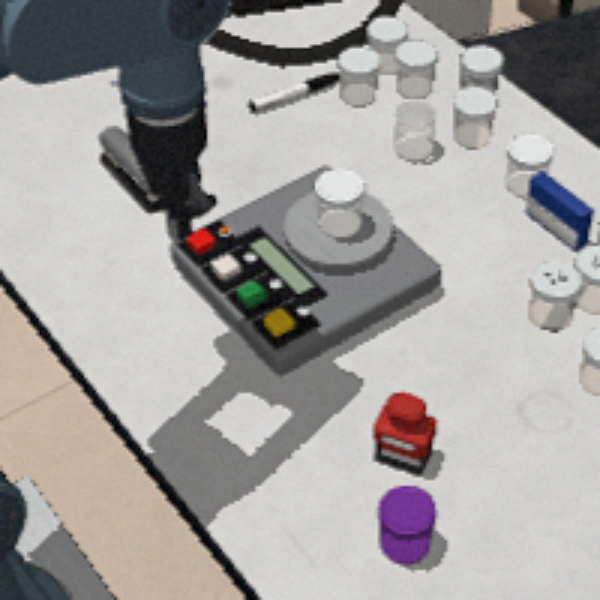

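View pics/t12.png

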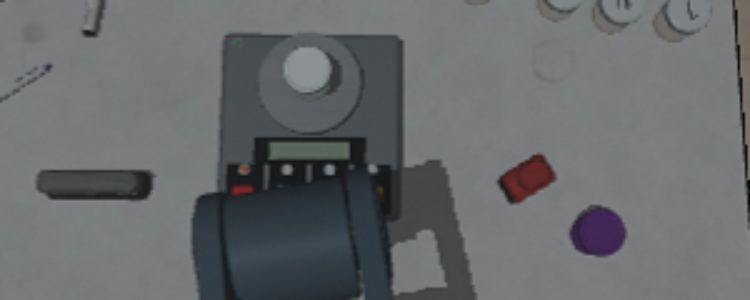

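The white, green and yellow pins are down at scene crop (250,258), (277,285) and (303,311). The red pin is still up at (224,231). The cup stands upright on the pan, the stamp and stapler have not moved, and the arm is clear.

```bash
python3 -c "
from bench import ctrl
print(ctrl.hand_in(), ctrl.get_obs()['time_s'])"
```

```text
the job is handed in; nothing more can be done
the job is handed in; nothing more can be done
```

The job is done and handed in at about 18.6 s of the 59 s allowed. I zeroed the empty scale with the white key, stood the plain-lidded cup on the pan and let go. Then I pressed yellow and after it green, letting each key come up before going on.

- **Keys:** each of the three was pressed until it bottomed, at 19 to 28 N with the tip at about 59 mm. Their three pins show down, and the red pin is still up.
- **Cup:** it stands upright within about 2 mm of the pan centre, as measured in the top view.
- **Stamp and stapler:** they read within about 3 mm of where they started, which is within the networks' error.
- **Misses by the networks:** one look for the cup after release returned nothing, and some key labels were wrong. I settled both from the pictures and the calibration. No other check disagreed.

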